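# Clear the ripening board and square up its batten

## Task

Clear the ripening board for the next batch: put every small green-waxed cheese into the green crate and every small yellow-waxed cheese into the yellow crate. Once they are all in, push the loose wooden batten across the board, without lifting it off, until it lies flush along its whole length against the steel rail. Leave the other cheeses and the things around the board where they are.

Things in the scene. Friction and masses are not known exactly. Their poses are not given: they have to be found in the camera images.
- board: fixed brown wooden ripening board, 16 mm thick, with a steel rail along its far edge. Origin on the table under it, 110 mm in front of the rail face; x square to the rail and towards it (away from the robot), y along the rail, z up. It spans x -180 to 130, y -190 to 190 mm; the rail spans x 110 to 130 mm over the full length and stands 36 mm above the board top
- rail_face (a point): middle of the near face of the steel rail, 18 mm above the board top; axes as the board
- batten: loose pale wooden batten lying on the board, 280 mm long (its y), 30 mm wide (its x), 26 mm high, 250 g. Origin: centre of its underside. Flush against the rail its centre line lies 15 mm in front of the rail face, i.e. at x = 95 mm in the board frame
- batten_mid (a point): centre of the batten, half-way up (13 mm above its underside); axes as the batten
- batten_end_a (a point): middle of the batten's end face at its own +y end, half-way up
- batten_end_b (a point): middle of the batten's end face at its own -y end, half-way up
- green_crate: fixed open green plastic crate, outside 210 x 160 x 55 mm (its x, y, z), walls and floor 5 mm. Origin: centre of its underside on the table; it stands left or right of the board
- yellow_crate: fixed open yellow plastic crate, outside 210 x 160 x 55 mm (its x, y, z), walls and floor 5 mm. Origin: centre of its underside on the table; it stands left or right of the board
- green_cheese1_center (a point): centre, half-way up, of a small round cheese in green wax, 48 mm diameter, 32 mm high, about 60 g, z along its axis; stands on the board at the start; may be absent
- green_cheese2_center (a point): centre, half-way up, of a small round cheese in green wax, 48 mm diameter, 32 mm high, about 60 g, z along its axis; stands on the board at the start; may be absent
- green_cheese3_center (a point): centre, half-way up, of a small round cheese in green wax, 48 mm diameter, 32 mm high, about 60 g, z along its axis; stands on the board at the start; may be absent
- yellow_cheese1_center (a point): centre, half-way up, of a small round cheese in yellow wax, 48 mm diameter, 32 mm high, about 60 g, z along its axis; stands on the board at the start; may be absent
- yellow_cheese2_center (a point): centre, half-way up, of a small round cheese in yellow wax, 48 mm diameter, 32 mm high, about 60 g, z along its axis; stands on the board at the start; may be absent
- yellow_cheese3_center (a point): centre, half-way up, of a small round cheese in yellow wax, 48 mm diameter, 32 mm high, about 60 g, z along its axis; stands on the board at the start; may be absent
- brine_jar: bystander: closed glass jar with steel cap, 60 mm diameter, 100 mm high, beyond the left crate. Origin: centre of its underside
- hygrometer: bystander: round white dial hygrometer, 60 mm diameter, 24 mm high, beyond the right crate. Origin: centre of its underside
- rind_brush: bystander: hand brush lying beyond the rail, to the right. Origin: middle of its handle and head, at its underside
- wax_cup: bystander: steel cup, 70 mm diameter, 60 mm high, beyond the board, to the left. Origin: centre of its underside
- rind_cheese: bystander: small brown natural-rind cheese, 90 mm diameter, 50 mm high, beyond the rail; not one of those to sort. Origin: centre of its underside

How it is judged:
On the way, in this order (a step that is already met when the one before it is completed fails the run):
1. all small cheeses present lie in the crates of their colours (x of green_cheese1_center in the frame of green_crate between -0.1 and 0.1 m and y of green_cheese1_center in the frame of green_crate between -0.075 and 0.075 m and z of each of green_cheese1_center, green_cheese2_center, green_cheese3_center in the frame of green_crate below 0.06 m and x of green_cheese2_center in the frame of green_crate between -0.1 and 0.1 m and y of green_cheese2_center in the frame of green_crate between -0.075 and 0.075 m and x of green_cheese3_center in the frame of green_crate between -0.1 and 0.1 m and y of green_cheese3_center in the frame of green_crate between -0.075 and 0.075 m and x of yellow_cheese1_center in the frame of yellow_crate between -0.1 and 0.1 m and y of yellow_cheese1_center in the frame of yellow_crate between -0.075 and 0.075 m and z of each of yellow_cheese1_center, yellow_cheese2_center, yellow_cheese3_center in the frame of yellow_crate below 0.06 m and x of yellow_cheese2_center in the frame of yellow_crate between -0.1 and 0.1 m and y of yellow_cheese2_center in the frame of yellow_crate between -0.075 and 0.075 m and x of yellow_cheese3_center in the frame of yellow_crate between -0.1 and 0.1 m and y of yellow_cheese3_center in the frame of yellow_crate between -0.075 and 0.075 m), for 0.2 s.
2. the batten lies on the board, flush against the rail at both ends (x of each of batten_end_a, batten_end_b in the frame of board above 0.091 m and z of each of batten_end_a, batten_end_b in the frame of board below 0.036 m), for 0.3 s.
At the end, for the whole second after the job is handed in: Every small cheese present lies inside the crate of its colour (its centre within the walls and less than 60 mm above the table); the batten rests flat on the board with both ends within 4 mm of touching the rail (all of step 1 and all of step 2 and linear speed of batten below 0.02 m/s).
It fails at once if the batten is lifted off the board (its middle over 70 mm above the table) (height (world z) of batten_mid above 0.07 m).
It fails at once if a bystander is moved by more than 40 mm (distance of any of brine_jar, hygrometer, rind_brush, wax_cup, rind_cheese from where it was at the start of the episode above 0.04 m).
Of green_cheese1, green_cheese2, green_cheese3, yellow_cheese1, yellow_cheese2, yellow_cheese3 only 4 to 6 are there at a start; the rules pass over those that are not, and their reading is None.
At some moment in a run one of batten, green_cheese1, green_cheese2, green_cheese3, yellow_cheese1, yellow_cheese2, yellow_cheese3 may be knocked a few centimetres aside while the robot is not near it.
Once in a run the grip may slacken for a moment while it holds something.
It also fails if it takes over 210 s, if anything falls off the work surface, if the arm or the gripper's body presses on something with over 40 N, if the wrist force passes 120 N, or if a joint passes its speed limit or range.

## Robot

A 6-joint arm with a two-finger parallel gripper is mounted at the origin on the work surface. World frame = base frame: x ahead of the robot, y to its left, z up, the work surface at z = 0. Lengths are in m, angles in rad, forces in N, time in s.
With the tool pointing down it reaches from about 0.35 to 0.975 m from the base axis. Payload 4.9 kg.
Tool frame: the origin (TCP) lies on the front face of the gripper's body, between the roots of the fingers; the fingertips stand ctrl.tip_extent ahead of it and the grasp point (between the pads) lies 54 mm ahead of it (ctrl.tip_extent is the distance from the TCP to the fingertips, in m); z points along the fingers, y is the line along which they close (so a half turn about z gives the same grasp; the last joint's range is limited). The gripper opens to 85 mm and grips with 20 to 120 N. Pads are 22 mm wide; open, the fingers measure 114 mm over their backs; the gripper's body (76 mm by 85 mm) begins 54 mm behind the grasp point. The pads swing forward as they close: fully open they stand 13 mm farther back than shut.
Start: joints at [1.08, 0.053, 1.613, -0, 1.476, -0.119], TCP at [0.227, 0.582, 0.304] pointing down, gripper open.
Joint ranges: [-3.01, 3.01], [-1.01, 2.22], [0.06, 2.58], [-1.02, 4.17], [0.09, 2.62], [-3.14, 3.14]. Speed limits (rad/s): [2.57, 2.57, 3.14, 3.14, 3.14, 3.14].

## Interface

Orientations are given as a rotation vector (axis times angle).
In Python, from station import ctrl gives the robot as it stands.
- The arm moves only by the tool apply_moves, never from a script. Its argument "rows" is one flat list of numbers, 6 for each row, row after row: the shift along the tool's x, y, z normalised to -1 to 1, where 1 is 0.6 m, then the turn, a rotation vector about the tool's x, y, z normalised to -1 to 1, where 1 is 90 degrees. A call has 1 to 20 rows; each row is the pose to reach, as a shift and turn from the pose commanded when the call began, along the tool's axes at that moment; what a row does not reach only later rows make up. A row lasts 1/10 s, in which the tool goes at most 50 mm and 8.59 degrees, less where a joint would pass 70% of its speed; a pose out of reach is approached as far as the arm can. A call with a number of a shift or a turn outside -1 to 1 is refused whole. A call with a gripper value outside its range is refused whole. "grip" is the opening, from 0 (shut) to 1 (fully open), set as the call begins (left out, the last holds). The fingers move at their own pace and stop on an object; "grip_force" is the grip in N (left out, the last holds). Time passes only in rows, so rows that repeat a pose let the fingers close. It gives the time, the measured TCP pose, the force, the opening and the grip force at its end, in the units of the state.
- ctrl.get_obs(): the state, without advancing time (a new reading comes with each control period).
- ctrl.get_image(name): name is "scene" or "top"; returns (picture, depth): 400x640x3 uint8, blue, green, red; 400x640 float32, m along the optical axis (not along the pixel's ray), 0 where there is no reading.
- ctrl.camera_model(name): a dict with "mtx" (3x3 intrinsics, pixels), "k1" (the pictures are not rectified: a ray, as slopes to the right and down, at radius r is drawn at 1 + k1 r^2 times it, then the intrinsics apply), "R" (3x3) and "t" (3): a world point X has camera coordinates R X + t. Camera axes: x right, y down, z forward; pixel columns grow to the right and rows downward; lengths in m; the calibration is good to about 2 mm. A picture is of the moment at which its call begins. camera_model takes no time and is no camera call.
- ctrl.finish_job(): hands the job in; it is judged then, once.
The state is a dict: "t": time; "q": joint angles; "dq": joint speeds; "effort": joint torques, N m; "tool_pos": TCP position; "tool_rot": TCP orientation; "contact_force": force on the tool from outside, world axes, zero at the start; "wrist_torque": the same for the moment, N m; "opening": finger opening in m; "grip_force": force on a finger pad.
Only numpy, scipy, OpenCV 4.12 (cv2) and the standard library are available. Lean on these libraries where they do the work, as an engineer would, in place of code of your own. Each camera call takes 0.05 s, during which the arm holds its last target. There are 200 camera calls.

## Working session

There is one attempt and no reset: what is moved stays moved. The work goes in short steps, Python scripts to look and compute and a tool call to move; the robot and the scene stay as the last step left them, time stands still between calls to the robot, and variables do not carry over. Pictures are saved under pics/ and viewed, at most 14 in all, crops included, and the job is handed in when it is done.

Besides the shell and the picture viewer there is one more tool, called after "Request:" in YAML: its name, and indented under it one key for each argument. apply_moves: Moves the arm, as the interface text tells. Its arguments: {"type":"object","properties":{"rows":{"type":"array","items":{"type":"number"}},"grip":{"type":"number"},"grip_force":{"type":"number"}},"required":["rows"]}

```bash
mkdir -p pics; cat > h.py <<'E'
import numpy as np, cv2
from scipy.spatial.transform import Rotation as Ro
from station import ctrl
def snap(name,fn=None):
    im,d=ctrl.get_image(name)
    if fn: cv2.imwrite('pics/'+fn,im)
    return im,d
def cloud(name,d):
    m=ctrl.camera_model(name);K=np.array(m['mtx']);R=np.array(m['R']);t=np.array(m['t'])
    v,u=np.mgrid[0:d.shape[0],0:d.shape[1]]
    p=cv2.undistortPoints(np.stack([u,v],-1).reshape(-1,1,2).astype(np.float64),K,np.array([m['k1'],0,0,0,0.])).reshape(d.shape+(2,))
    c=np.dstack([p[...,0]*d,p[...,1]*d,d])
    return (c-t)@R
E
python3 - <<'E'
from h import *
print(ctrl.get_obs(),ctrl.tip_extent)
for n in('top','scene'):
    im,d=snap(n,n+'0.png');m=ctrl.camera_model(n);print(n,m['k1'],(-np.array(m['R']).T@m['t']))
E
```

```text
{'t': 0.0, 'q': array([ 1.08001425e+00,  5.33463981e-02,  1.61424808e+00, -1.62163499e-05,
        1.47599870e+00, -1.18964497e-01]), 'dq': array([-0.00021225, -0.0010746 ,  0.00080868, -0.00118312,  0.00209819,
       -0.00046214]), 'effort': array([ 4.04828188e-04, -3.93681443e+01, -3.70176530e+01, -8.19133834e-05,
        6.91575115e-03, -1.98901887e-05]), 'tool_pos': array([0.22683257, 0.58189211, 0.30269678]), 'tool_rot': array([-5.80580357e-01, -3.08688287e+00,  3.00454568e-03]), 'contact_force': array([-0.428642  , -1.14353447, -0.59175344]), 'wrist_torque': array([-0.04691061, -0.06959529, -0.0088532 ]), 'grip_force': 0.0, 'opening': 0.08533800481455724} 0.0726
top 0.05267571892052193 [ 3.59202748e-01 -6.37260697e-04  1.14329258e+00]
scene -0.018813017382029226 [1.14280239 0.71954932 0.67744462]
```

View pics/top0.png

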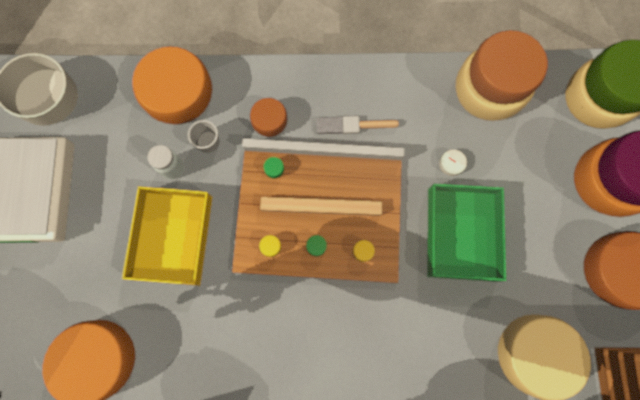

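View pics/scene0.png

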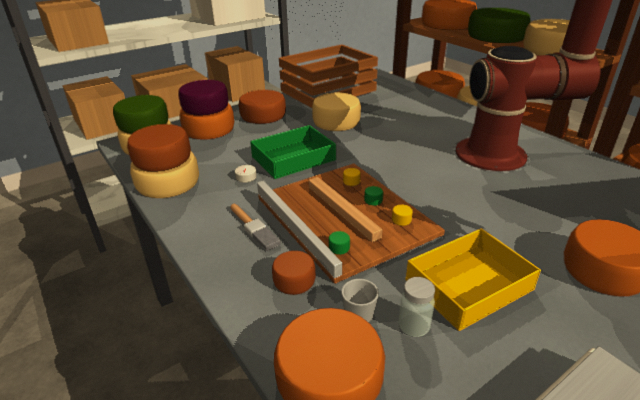

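The top view shows green cheeses at (274,167) and (316,245), and yellow ones at (270,245) and (364,250). The batten runs from (261,205) to (382,208), the rail is at the top, and the yellow crate is on the left with the green on the right. Next I'll measure these.

```bash
cat >> h.py <<'E'
def find(verbose=True):
    im,d=snap('top');P=cloud('top',d)
    hsv=cv2.cvtColor(im,cv2.COLOR_BGR2HSV);out=[]
    for col,lo,hi in(('G',(45,120,40),(85,255,255)),('Y',(20,150,90),(34,255,255))):
        m=cv2.inRange(hsv,lo,hi)
        n,l,s,c=cv2.connectedComponentsWithStats(m)
        for i in range(1,n):
            if s[i,4]>80:
                p=P[l==i];zt=np.percentile(p[:,2],80);q=p[p[:,2]>zt-.008]
                out.append((col,c[i].round(0),s[i,4],((q[:,:2].max(0)+q[:,:2].min(0))/2).round(4),(np.ptp(q[:,:2],axis=0)).round(3),zt.round(4)))
    if verbose:
        for o in out: print(*o)
    return im,d,P
E
python3 - <<'E'
from h import *
im,d,P=find()
def reg(u0,v0,u1,v1,z0,z1):
    p=P[v0:v1,u0:u1].reshape(-1,3);p=p[(p[:,2]>z0)&(p[:,2]<z1)]
    r=cv2.minAreaRect((p[:,:2]*1000).astype(np.float32));print(len(p),r,cv2.boxPoints(r).round(0).tolist(),np.median(p[:,2]))
print('batten');reg(250,190,395,222,.034,.055)
print('rail');reg(230,130,415,165,.045,.065)
for n,b in(('yc',(110,175,220,295)),('gc',(415,175,520,295))): print(n);reg(*b,.045,.07)
E
```

```text
G [273. 167.] 312 [0.6613 0.0961] [0.043 0.044] 0.0482
G [468. 235.] 6114 [ 0.4843 -0.2146] [0.25  0.428] 0.0137
G [316. 245.] 283 [ 0.4769 -0.0012] [0.042 0.041] 0.0485
Y [168. 236.] 7080 [0.4872 0.2114] [0.256 0.424] 0.025
Y [269. 245.] 393 [0.4305 0.0635] [0.143 0.128] 0.0481
Y [364. 250.] 364 [ 0.4658 -0.1067] [0.046 0.045] 0.0483
batten
1595 ((570.2940673828125, -12.722030639648438), (279.74005126953125, 31.249895095825195), 87.02870178222656) [[547.0, -152.0], [579.0, -153.0], [593.0, 126.0], [562.0, 128.0]] 0.040624668666205954
rail
1490 ((706.3546142578125, -19.753341674804688), (380.3431396484375, 84.21411895751953), 88.46168518066406) [[659.0, -209.0], [743.0, -211.0], [754.0, 169.0], [669.0, 171.0]] 0.050394680232288186
yc
927 ((521.29345703125, 333.68536376953125), (163.24578857421875, 242.09642028808594), 84.09306335449219) [[392.0, 265.0], [633.0, 240.0], [650.0, 402.0], [409.0, 427.0]] 0.0525954746926887
gc
943 ((506.14825439453125, -343.40887451171875), (162.0635528564453, 212.45619201660156), 85.57179260253906) [[394.0, -416.0], [606.0, -432.0], [618.0, -271.0], [406.0, -254.0]] 0.05294537483001236
```

Request:
apply_moves:
  rows: [-0.678,-0.591,0.171,0,0,-0.237,-0.678,-0.591,0.171,0,0,-0.237,-0.678,-0.591,0.171,0,0,-0.237,-0.678,-0.591,0.171,0,0,-0.237,-0.678,-0.591,0.171,0,0,-0.237,-0.678,-0.591,0.171,0,0,-0.237,-0.678,-0.591,0.171,0,0,-0.237,-0.678,-0.591,0.171,0,0,-0.237,-0.678,-0.591,0.171,0,0,-0.237,-0.678,-0.591,0.171,0,0,-0.237,-0.678,-0.591,0.171,0,0,-0.237,-0.678,-0.591,0.171,0,0,-0.237,-0.678,-0.591,0.171,0,0,-0.237,-0.678,-0.591,0.171,0,0,-0.237,-0.678,-0.591,0.171,0,0,-0.237,-0.678,-0.591,0.171,0,0,-0.237]
  grip: 1

```text
t: 1.75
tool_pos: [0.4769, 0.1053, 0.2015]
tool_rot: [-0.004, 3.141, 0.0]
contact_force: [-0.4, 0.1, -0.8]
opening: 0.0855
grip_force: 0.0
```

```bash
cat >> h.py <<'E'
def tool():
    o=ctrl.get_obs();R=Ro.from_rotvec(o['tool_rot']).as_matrix()
    print('t',round(o['t'],2),'pos',o['tool_pos'].round(4),'x',R[:,0].round(3),'z',R[:,2].round(3),'op',round(o['opening'],4),'gf',o['grip_force'])
    return o['tool_pos'],R
E
python3 - <<'E'
from h import *
tool();find()
cv2.imwrite('pics/s.png',ctrl.get_image('scene')[0])
E
```

```text
t 1.75 pos [0.4769 0.1053 0.2015] x [-1.    -0.003 -0.   ] z [ 0.  0. -1.] op 0.0855 gf 0.0
G [273. 167.] 314 [0.6621 0.0961] [0.043 0.044] 0.0483
G [464. 234.] 4919 [ 0.4841 -0.2125] [0.25  0.424] 0.007
G [316. 245.] 313 [ 0.4289 -0.0012] [0.139 0.041] 0.0484
Y [166. 236.] 6638 [0.4872 0.2117] [0.256 0.425] 0.0182
Y [363. 250.] 395 [ 0.4238 -0.0651] [0.129 0.129] 0.0484
```

Request:
apply_moves:
  rows: [0,-0.004,0.1,0,0,0,0,-0.004,0.181,0,0,0,0,-0.004,0.181,0,0,0,0,-0.004,0.181,0,0,0,0,-0.004,0.181,0,0,0]

```text
t: 2.35
tool_pos: [0.4787, 0.102, 0.0949]
tool_rot: [-0.001, 3.138, 0.0]
contact_force: [0.3, 0.8, 0.7]
opening: 0.0852
grip_force: 0.0
```

Request:
apply_moves:
  rows: [0,0,0,0,0,0,0,0,0,0,0,0,0,0,0,0,0,0,0,0,0,0,0,0,0,0,0,0,0,0,0,0,0,0,0,0,0,0,0,0,0,0,0,0,0,0,0,0]
  grip: 0
  grip_force: 50

```text
t: 3.15
tool_pos: [0.4787, 0.1018, 0.0948]
tool_rot: [-0.001, 3.138, 0.0]
contact_force: [-0.5, 0.3, 6.4]
opening: 0.0463
grip_force: 51.6
```

Request:
apply_moves:
  rows: [0,0,-0.08,0,0,0,0,0,-0.15,0,0,0,0,0,-0.15,0,0,0,0,0,-0.15,0,0,0,0,0,-0.15,0,0,0]

```text
t: 3.65
tool_pos: [0.4764, 0.1017, 0.1815]
tool_rot: [0.001, -3.139, 0.0]
contact_force: [0.7, 0.1, -1.1]
opening: 0.0465
grip_force: 51.6
```

Request:
apply_moves:
  rows: [0.036,0.389,0,0,0,0,0.036,0.389,0,0,0,0,0.036,0.389,0,0,0,0,0.036,0.389,0,0,0,0,0.036,0.389,0,0,0,0,0.036,0.389,0,0,0,0,0.036,0.389,0,0,0,0,0.036,0.389,0.07,0,0,0,0.036,0.389,0.14,0,0,0,0.036,0.389,0.149,0,0,0,0.036,0.389,0.149,0,0,0]

```text
t: 4.75
tool_pos: [0.4545, 0.3333, 0.0914]
tool_rot: [-0.002, -3.137, 0.004]
contact_force: [0.5, -0.2, 0.1]
opening: 0.0464
grip_force: 51.9
```

Request:
apply_moves:
  rows: [0,0,0,0,0,0,0,0,0,0,0,0,0,0,0,0,0,0,0,0,0,0,0,0,0,0,0,0,0,0,0,0,0,0,0,0]
  grip: 1

```text
t: 5.35
tool_pos: [0.4556, 0.3352, 0.0936]
tool_rot: [-0.001, 3.141, 0.0]
contact_force: [-0.4, 0.2, 0.2]
opening: 0.0854
grip_force: 0.0
```

Request:
apply_moves:
  rows: [0,0,-0.08,0,0,0,0,0,-0.16,0,0,0,0,0,-0.24,0,0,0,0,0,-0.24,0,0,0,0,0,-0.24,0,0,0]

```text
t: 5.85
tool_pos: [0.4562, 0.3355, 0.2393]
tool_rot: [-0.001, 3.138, 0.003]
contact_force: [-0.5, -0.8, -1.1]
opening: 0.0854
grip_force: 0.0
```

```bash
python3 - <<'E'
from h import *
tool();im,d,P=find()
cv2.imwrite('pics/top1.png',cv2.resize(im[120:300,90:530],None,fx=1.8,fy=1.8))
E
```

```text
t 5.85 pos [0.4562 0.3355 0.2393] x [-1.    -0.001 -0.003] z [ 0.003  0.002 -1.   ] op 0.0854 gf 0.0
G [273. 167.] 312 [0.6618 0.096 ] [0.042 0.044] 0.0483
G [497. 200.] 216 [ 0.4813 -0.214 ] [0.244 0.427] 0.0519
G [462. 234.] 4385 [ 0.4855 -0.2121] [0.253 0.423] 0.0065
G [316. 245.] 309 [ 0.4288 -0.0012] [0.139 0.041] 0.0486
Y [174. 231.] 5720 [0.4874 0.2055] [0.256 0.412] 0.0343
Y [363. 250.] 396 [ 0.4238 -0.065 ] [0.129 0.129] 0.0482
```

View pics/top1.png

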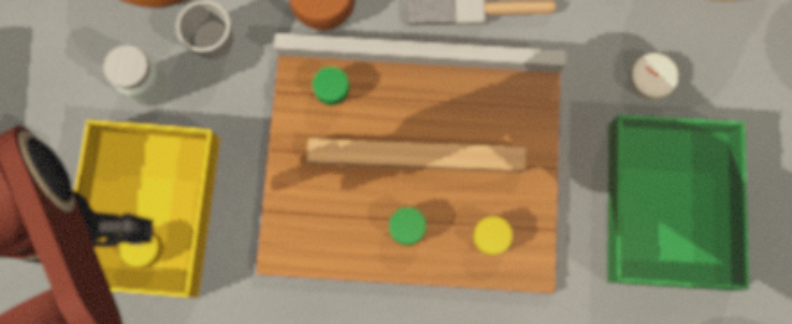

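The crop shows the first yellow cheese inside the yellow crate near its front, and the rest unmoved. Next is the second yellow cheese.

Request:
apply_moves:
  rows: [-0.016,-0.738,0,0,0,0,-0.016,-0.738,0,0,0,0,-0.016,-0.738,0,0,0,0,-0.016,-0.738,0,0,0,0,-0.016,-0.738,0,0,0,0,-0.016,-0.738,0,0,0,0,-0.016,-0.738,0,0,0,0,-0.016,-0.738,0,0,0,0,-0.016,-0.738,0,0,0,0,-0.016,-0.738,0,0,0,0,-0.016,-0.738,0,0,0,0,-0.016,-0.738,0.08,0,0,0,-0.016,-0.738,0.16,0,0,0,-0.016,-0.738,0.237,0,0,0,-0.016,-0.738,0.237,0,0,0,-0.016,-0.738,0.237,0,0,0]

```text
t: 7.5
tool_pos: [0.4647, -0.1062, 0.0944]
tool_rot: [0.004, -3.139, -0.002]
contact_force: [0.6, 0.4, 0.5]
opening: 0.0852
grip_force: 0.0
```

Request:
apply_moves:
  rows: [0,0,0,0,0,0,0,0,0,0,0,0,0,0,0,0,0,0,0,0,0,0,0,0,0,0,0,0,0,0,0,0,0,0,0,0,0,0,0,0,0,0,0,0,0,0,0,0]
  grip: 0

```text
t: 8.3
tool_pos: [0.4673, -0.1084, 0.0981]
tool_rot: [-0.0, 3.137, -0.002]
contact_force: [-0.6, 0.9, 7.6]
opening: 0.0465
grip_force: 50.2
```

Request:
apply_moves:
  rows: [0,0,-0.08,0,0,0,0,0,-0.16,0,0,0,0,0,-0.18,0,0,0,0,0,-0.18,0,0,0,0,0,-0.18,0,0,0]

```text
t: 8.8
tool_pos: [0.4648, -0.1075, 0.2023]
tool_rot: [0.001, -3.141, -0.001]
contact_force: [-0.4, -0.1, -1.9]
opening: 0.0464
grip_force: 51.6
```

Request:
apply_moves:
  rows: [-0.125,0.738,0,0,0,0,-0.125,0.738,0,0,0,0,-0.125,0.738,0,0,0,0,-0.125,0.738,0,0,0,0,-0.125,0.738,0,0,0,0,-0.125,0.738,0,0,0,0,-0.125,0.738,0,0,0,0,-0.125,0.738,0,0,0,0,-0.125,0.738,0,0,0,0,-0.125,0.738,0,0,0,0,-0.125,0.738,0,0,0,0,-0.125,0.738,0.08,0,0,0,-0.125,0.738,0.16,0,0,0,-0.125,0.738,0.18,0,0,0,-0.125,0.738,0.18,0,0,0]

```text
t: 10.3
tool_pos: [0.5381, 0.333, 0.0919]
tool_rot: [-0.002, -3.135, 0.005]
contact_force: [-0.1, 0.8, 0.3]
opening: 0.0463
grip_force: 51.9
```

Request:
apply_moves:
  rows: [0,0,0,0,0,0,0,0,0,0,0,0,0,0,0,0,0,0,0,0,0,0,0,0,0,0,0,0,0,0,0,0,0,0,0,0]
  grip: 1

```text
t: 10.9
tool_pos: [0.5402, 0.3353, 0.0954]
tool_rot: [-0.001, 3.141, 0.0]
contact_force: [-1.2, -0.2, -0.4]
opening: 0.0855
grip_force: 0.0
```

Request:
apply_moves:
  rows: [0,0,-0.08,0,0,0,0,0,-0.16,0,0,0,0,0,-0.24,0,0,0,0,0,-0.24,0,0,0,0,0,-0.24,0,0,0]

```text
t: 11.4
tool_pos: [0.5408, 0.3356, 0.2414]
tool_rot: [-0.001, 3.138, 0.003]
contact_force: [-0.1, 0.3, -0.5]
opening: 0.0855
grip_force: 0.0
```

```bash
python3 - <<'E'
from h import *
tool();im,d,P=find()
cv2.imwrite('pics/top2.png',cv2.resize(im[120:300,90:530],None,fx=1.8,fy=1.8))
E
```

```text
t 11.4 pos [0.5408 0.3356 0.2414] x [-1.    -0.001 -0.004] z [ 0.004  0.002 -1.   ] op 0.0855 gf 0.0
G [273. 167.] 307 [0.5215 0.0587] [0.325 0.119] 0.048
G [464. 234.] 4780 [ 0.4849 -0.2128] [0.251 0.424] 0.007
G [316. 245.] 304 [ 0.4288 -0.0012] [0.139 0.041] 0.0488
Y [180. 237.] 4719 [0.4866 0.1972] [0.255 0.396] 0.0363
```

View pics/top2.png

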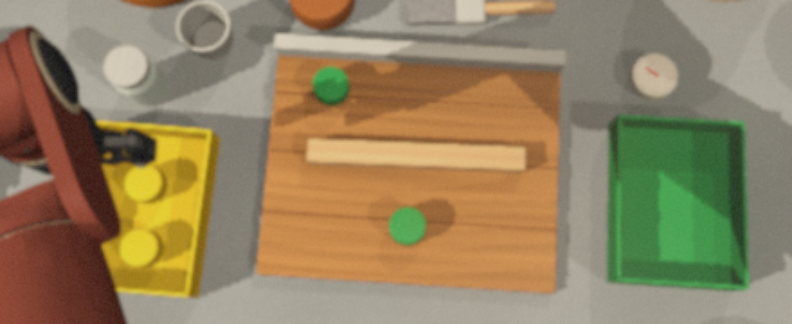

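Both yellow cheeses now lie in the yellow crate, at crop (143,183) and (138,247). Next is the green cheese near the rail.

Request:
apply_moves:
  rows: [-0.202,-0.399,0,0,0,0,-0.202,-0.399,0,0,0,0,-0.202,-0.399,0,0,0,0,-0.202,-0.399,0,0,0,0,-0.202,-0.399,0,0,0,0,-0.202,-0.399,0,0,0,0,-0.202,-0.399,0,0,0,0,-0.202,-0.399,0.08,0,0,0,-0.202,-0.399,0.16,0,0,0,-0.202,-0.399,0.24,0,0,0,-0.202,-0.399,0.24,0,0,0,-0.202,-0.399,0.24,0,0,0]

```text
t: 12.65
tool_pos: [0.6599, 0.0972, 0.0937]
tool_rot: [0.003, -3.138, -0.0]
contact_force: [0.1, 0.2, 0.9]
opening: 0.0855
grip_force: 0.0
```

Request:
apply_moves:
  rows: [0,0,0,0,0,0,0,0,0,0,0,0,0,0,0,0,0,0,0,0,0,0,0,0,0,0,0,0,0,0,0,0,0,0,0,0,0,0,0,0,0,0,0,0,0,0,0,0]
  grip: 0

```text
t: 13.45
tool_pos: [0.6636, 0.096, 0.099]
tool_rot: [-0.001, 3.136, 0.001]
contact_force: [-0.5, 0.2, 6.6]
opening: 0.0464
grip_force: 51.9
```

Request:
apply_moves:
  rows: [0,0,-0.08,0,0,0,0,0,-0.16,0,0,0,0,0,-0.2,0,0,0,0,0,-0.2,0,0,0,0,0,-0.2,0,0,0]

```text
t: 13.95
tool_pos: [0.6616, 0.0958, 0.2161]
tool_rot: [-0.001, 3.14, 0.0]
contact_force: [-0.5, -0.2, -1.8]
opening: 0.0466
grip_force: 51.6
```

Request:
apply_moves:
  rows: [0.186,-0.731,0,0,0,0,0.186,-0.731,0,0,0,0,0.186,-0.731,0,0,0,0,0.186,-0.731,0,0,0,0,0.186,-0.731,0,0,0,0,0.186,-0.731,0,0,0,0,0.186,-0.731,0,0,0,0,0.186,-0.731,0,0,0,0,0.186,-0.731,0,0,0,0,0.186,-0.731,0,0,0,0,0.186,-0.731,0,0,0,0,0.186,-0.731,0.08,0,0,0,0.186,-0.731,0.16,0,0,0,0.186,-0.731,0.2,0,0,0,0.186,-0.731,0.2,0,0,0]

```text
t: 15.45
tool_pos: [0.5477, -0.3387, 0.0889]
tool_rot: [0.004, -3.133, -0.011]
contact_force: [-1.1, 0.5, -0.9]
opening: 0.0466
grip_force: 56.7
```

Request:
apply_moves:
  rows: [0,0,0,0,0,0,0,0,0,0,0,0,0,0,0,0,0,0,0,0,0,0,0,0,0,0,0,0,0,0,0,0,0,0,0,0]
  grip: 1

```text
t: 16.05
tool_pos: [0.5502, -0.343, 0.0956]
tool_rot: [-0.001, 3.141, -0.001]
contact_force: [-0.3, -0.5, -0.8]
opening: 0.0853
grip_force: 0.0
```

Request:
apply_moves:
  rows: [0,0,-0.08,0,0,0,0,0,-0.16,0,0,0,0,0,-0.24,0,0,0,0,0,-0.24,0,0,0,0,0,-0.24,0,0,0]

```text
t: 16.55
tool_pos: [0.5507, -0.3434, 0.2415]
tool_rot: [-0.001, 3.138, -0.004]
contact_force: [-0.6, 1.0, -1.5]
opening: 0.0856
grip_force: 0.0
```

```bash
python3 - <<'E'
from h import *
tool();im,d,P=find()
cv2.imwrite('pics/top3.png',cv2.resize(im[120:300,90:530],None,fx=1.8,fy=1.8))
E
```

```text
t 16.55 pos [ 0.5507 -0.3434  0.2415] x [-1.    -0.    -0.003] z [ 0.003 -0.003 -1.   ] op 0.0856 gf 0.0
G [444. 232.] 1289 [ 0.4834 -0.1718] [0.248 0.342] 0.043
G [316. 245.] 304 [ 0.4289 -0.0012] [0.139 0.041] 0.0484
Y [168. 236.] 7065 [0.4872 0.2114] [0.256 0.424] 0.0357
```

View pics/top3.png

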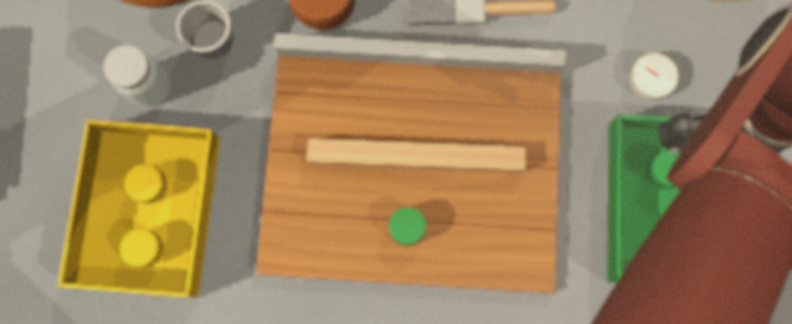

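The green cheese is in its crate at crop (668,168), and the last green one is at (407,226).

Request:
apply_moves:
  rows: [0.123,0.571,0,0,0,0,0.123,0.571,0,0,0,0,0.123,0.571,0,0,0,0,0.123,0.571,0,0,0,0,0.123,0.571,0,0,0,0,0.123,0.571,0,0,0,0,0.123,0.571,0,0,0,0,0.123,0.571,0,0,0,0,0.123,0.571,0,0,0,0,0.123,0.571,0.08,0,0,0,0.123,0.571,0.16,0,0,0,0.123,0.571,0.24,0,0,0,0.123,0.571,0.24,0,0,0,0.123,0.571,0.24,0,0,0]

```text
t: 18.0
tool_pos: [0.4754, -0.0012, 0.094]
tool_rot: [-0.002, -3.138, -0.001]
contact_force: [0.3, -0.8, 0.1]
opening: 0.0855
grip_force: 0.0
```

Request:
apply_moves:
  rows: [0,0,0,0,0,0,0,0,0,0,0,0,0,0,0,0,0,0,0,0,0,0,0,0,0,0,0,0,0,0,0,0,0,0,0,0,0,0,0,0,0,0,0,0,0,0,0,0]
  grip: 0

```text
t: 18.8
tool_pos: [0.4781, -0.0007, 0.0981]
tool_rot: [-0.001, 3.136, -0.002]
contact_force: [-0.0, -0.7, 6.3]
opening: 0.0463
grip_force: 51.5
```

Request:
apply_moves:
  rows: [0,0,-0.08,0,0,0,0,0,-0.16,0,0,0,0,0,-0.2,0,0,0,0,0,-0.2,0,0,0,0,0,-0.2,0,0,0]

```text
t: 19.3
tool_pos: [0.4763, -0.0002, 0.2161]
tool_rot: [-0.001, 3.139, -0.001]
contact_force: [-0.0, 1.1, -1.5]
opening: 0.0464
grip_force: 51.7
```

To (0.465, -0.345).

Request:
apply_moves:
  rows: [0.019,-0.575,0,0,0,0,0.019,-0.575,0,0,0,0,0.019,-0.575,0,0,0,0,0.019,-0.575,0,0,0,0,0.019,-0.575,0,0,0,0,0.019,-0.575,0,0,0,0,0.019,-0.575,0,0,0,0,0.019,-0.575,0,0,0,0,0.019,-0.575,0,0,0,0,0.019,-0.575,0.08,0,0,0,0.019,-0.575,0.16,0,0,0,0.019,-0.575,0.2,0,0,0,0.019,-0.575,0.2,0,0,0]

```text
t: 20.6
tool_pos: [0.4627, -0.3414, 0.09]
tool_rot: [0.004, -3.135, -0.011]
contact_force: [0.2, 0.4, -0.5]
opening: 0.0463
grip_force: 55.3
```

Request:
apply_moves:
  rows: [0,0,0,0,0,0,0,0,0,0,0,0,0,0,0,0,0,0,0,0,0,0,0,0,0,0,0,0,0,0,0,0,0,0,0,0]
  grip: 1

```text
t: 21.2
tool_pos: [0.465, -0.3455, 0.0956]
tool_rot: [-0.001, 3.141, -0.001]
contact_force: [-0.4, -0.0, -0.5]
opening: 0.0853
grip_force: 0.0
```

Request:
apply_moves:
  rows: [0,0,-0.08,0,0,0,0,0,-0.16,0,0,0,0,0,-0.24,0,0,0,0,0,-0.24,0,0,0,0,0,-0.24,0,0,0]

```text
t: 21.7
tool_pos: [0.4654, -0.3459, 0.2413]
tool_rot: [-0.001, 3.139, -0.004]
contact_force: [-0.3, 0.4, -0.4]
opening: 0.0854
grip_force: 0.0
```

```bash
cat >> h.py <<'E'
def fitpose(P):
    def reg(u0,v0,u1,v1,z0,z1):
        p=P[v0:v1,u0:u1].reshape(-1,3);p=p[(p[:,2]>z0)&(p[:,2]<z1)]
        return cv2.minAreaRect((p[:,:2]*1000).astype(np.float32))
    b=cv2.boxPoints(reg(242,160,402,222,.035,.0465));r=cv2.boxPoints(reg(225,135,415,165,.0495,.06))
    print('batten',b.round(0).tolist(),'rail',r.round(0).tolist())
E
python3 - <<'E'
from h import *
tool();im,d,P=find();fitpose(P)
cv2.imwrite('pics/top4.png',cv2.resize(im[120:300,90:530],None,fx=1.8,fy=1.8))
E
```

```text
t 21.7 pos [ 0.4654 -0.3459  0.2413] x [-1.    -0.    -0.003] z [ 0.003 -0.003 -1.   ] op 0.0854 gf 0.0
G [462. 226.] 3224 [ 0.483  -0.2136] [0.248 0.426] 0.0367
Y [168. 236.] 7066 [0.4872 0.211 ] [0.256 0.423] 0.0359
batten [[548.0, -151.0], [579.0, -153.0], [593.0, 127.0], [562.0, 128.0]] rail [[682.0, -208.0], [703.0, -210.0], [731.0, 169.0], [709.0, 171.0]]
```

View pics/top4.png

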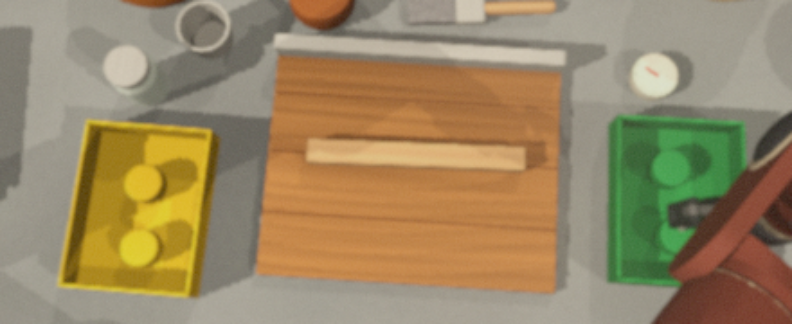

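All four cheeses are in their crates and the board holds only the batten. The batten is yawed 2.9° and the rail 4.1°, with a gap of about 110 mm. I'll position behind the batten with open fingers.

Request:
apply_moves:
  rows: [-0.083,0.556,0,0,0,0.032,-0.083,0.556,0,0,0,0.032,-0.083,0.556,0,0,0,0.032,-0.083,0.556,0,0,0,0.032,-0.083,0.556,0,0,0,0.032,-0.083,0.556,0,0,0,0.032,-0.083,0.556,0,0,0,0.032,-0.083,0.556,0,0,0,0.032,-0.083,0.556,0,0,0,0.032,-0.083,0.556,0.08,0,0,0.032,-0.083,0.556,0.16,0,0,0.032,-0.083,0.556,0.24,0,0,0.032,-0.083,0.556,0.24,0,0,0.032,-0.083,0.556,0.24,0,0,0.032,-0.083,0.556,0.24,0,0,0.032]

```text
t: 23.25
tool_pos: [0.5163, -0.0127, 0.0977]
tool_rot: [0.08, 3.136, -0.001]
contact_force: [0.7, 0.5, -0.1]
opening: 0.0849
grip_force: 0.0
```

```bash
python3 - <<'E'
from h import *
tool();im,d,P=find();fitpose(P);print(ctrl.tip_extent)
E
```

```text
t 23.25 pos [ 0.5163 -0.0127  0.0977] x [-0.999  0.051 -0.004] z [ 0.004 -0.001 -1.   ] op 0.0849 gf 0.0
G [467. 236.] 4636 [ 0.4771 -0.2091] [0.236 0.417] 0.0352
Y [168. 236.] 7058 [0.4872 0.211 ] [0.256 0.423] 0.0358
batten [[548.0, -151.0], [579.0, -153.0], [593.0, 127.0], [562.0, 128.0]] rail [[682.0, -209.0], [702.0, -210.0], [731.0, 169.0], [711.0, 170.0]]
0.0726
```

Request:
apply_moves:
  rows: [-0.02,0,0,0,0,0,-0.035,0,0,0,0,0,-0.05,0,0,0,0,0.001,-0.065,0,0,0,0,0.002,-0.08,0,0,0,0,0.003,-0.095,0,0,0,0,0.004,-0.11,0,0,0,0,0.005,-0.125,0,0,0,0,0.007,-0.14,0,0,0,0,0.009,-0.155,0,0,0,0,0.011,-0.17,0,0,0,0,0.013,-0.185,0,0,0,0,0.013,-0.2,0,0,0,0,0.013,-0.205,0,0,0,0,0.013,-0.205,0,0,0,0,0.013]

```text
t: 24.8
tool_pos: [0.6381, -0.0178, 0.0953]
tool_rot: [0.11, 3.139, -0.0]
contact_force: [0.2, 0.2, -1.1]
opening: 0.0852
grip_force: 0.0
```

```bash
python3 - <<'E'
from h import *
tool();im,d,P=find();fitpose(P)
cv2.imwrite('pics/top5.png',cv2.resize(im[120:300,90:530],None,fx=1.8,fy=1.8))
E
```

```text
t 24.8 pos [ 0.6381 -0.0178  0.0953] x [-0.998  0.07  -0.001] z [ 0.001 -0.    -1.   ] op 0.0852 gf 0.0
G [471. 234.] 4970 [ 0.4844 -0.2123] [0.25  0.423] 0.0363
Y [168. 236.] 7051 [0.4871 0.2111] [0.256 0.423] 0.0356
batten [[638.0, -155.0], [670.0, -157.0], [691.0, 120.0], [659.0, 123.0]] rail [[682.0, -208.0], [703.0, -210.0], [731.0, 169.0], [710.0, 170.0]]
```

View pics/top5.png

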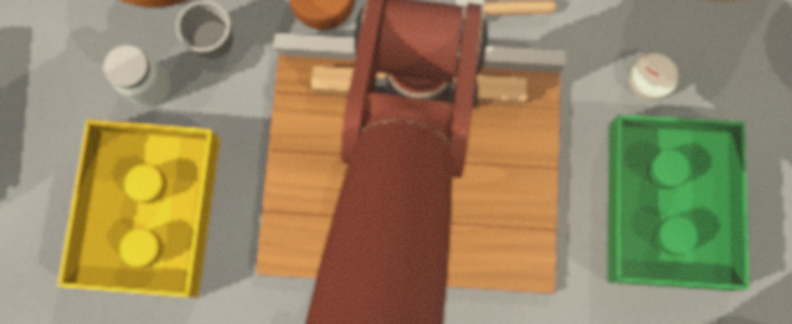

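The batten is now nearly parallel to the rail, about 15 mm short at both ends, and all four cheeses are visible in their crates. I'll push on gently.

Request:
apply_moves:
  rows: [-0.008,0,0,0,0,0,-0.014,0,0,0,0,0,-0.02,0,0,0,0,0,-0.022,0,0,0,0,0,-0.022,0,0,0,0,0]

```text
t: 25.35
tool_pos: [0.6508, -0.0188, 0.0951]
tool_rot: [0.11, 3.139, -0.0]
contact_force: [0.5, 0.0, 0.5]
opening: 0.0855
grip_force: 0.0
```

Request:
apply_moves:
  rows: [-0.002,0,0,0,0,0,-0.003,0,0,0,0,0,-0.003,0,0,0,0,0]

```text
t: 25.65
tool_pos: [0.6523, -0.0188, 0.0951]
tool_rot: [-0.11, -3.14, 0.0]
contact_force: [-0.7, 0.2, 0.4]
opening: 0.0851
grip_force: 0.5
```

```bash
python3 - <<'E'
from h import *
tool();im,d,P=find(False);fitpose(P)
E
```

```text
t 25.65 pos [ 0.6523 -0.0188  0.0951] x [-0.998  0.07   0.   ] z [-0. -0. -1.] op 0.0851 gf 0.5319981240722882
batten [[653.0, -155.0], [677.0, -157.0], [693.0, 121.0], [669.0, 122.0]] rail [[682.0, -208.0], [703.0, -210.0], [731.0, 169.0], [710.0, 170.0]]
```

Request:
apply_moves:
  rows: [-0.003,0,0,0,0,0,-0.003,0,0,0,0,0,-0.003,0,0,0,0,0]

```text
t: 26.0
tool_pos: [0.6542, -0.019, 0.0951]
tool_rot: [0.11, 3.139, 0.0]
contact_force: [-0.3, 0.0, 0.3]
opening: 0.0852
grip_force: 0.2
```

Request:
apply_moves:
  rows: [-0.003,0,0,0,0,0,-0.003,0,0,0,0,0,-0.003,0,0,0,0,0]

```text
t: 26.3
tool_pos: [0.6561, -0.0191, 0.0951]
tool_rot: [0.11, 3.139, 0.0]
contact_force: [0.3, -0.1, -0.2]
opening: 0.0854
grip_force: 0.2
```

Request:
apply_moves:
  rows: [-0.003,0,0,0,0,0,-0.003,0,0,0,0,0,-0.003,0,0,0,0,0]

```text
t: 26.6
tool_pos: [0.6569, -0.019, 0.095]
tool_rot: [-0.111, -3.137, -0.0]
contact_force: [-4.8, -0.4, 3.0]
opening: 0.0854
grip_force: 2.6
```

Request:
apply_moves:
  rows: [-0.002,0,0,0,0,0,-0.002,0,0,0,0,0,-0.002,0,0,0,0,0]

```text
t: 26.9
tool_pos: [0.6572, -0.019, 0.0949]
tool_rot: [-0.111, -3.134, -0.001]
contact_force: [-8.9, 1.5, 6.7]
opening: 0.0854
grip_force: 4.6
```

```bash
python3 - <<'E'
from h import *
tool();im,d,P=find(False)
for u in (268,275,285,365,372,378):
    print(u,[(v,P[v,u].round(3).tolist()) for v in range(148,174,2)])
cv2.imwrite('pics/top6.png',cv2.resize(im[125:200,235:415],None,fx=4.4,fy=4.4,interpolation=cv2.INTER_CUBIC))
E
```

```text
t 26.9 pos [ 0.6572 -0.019   0.0949] x [-0.997  0.071  0.006] z [-0.006  0.001 -1.   ] op 0.0854 gf 4.626059252768755
268 [(148, [0.707, 0.109, 0.046]), (150, [0.703, 0.109, 0.045]), (152, [0.699, 0.109, 0.042]), (154, [0.695, 0.11, 0.039]), (156, [0.69, 0.11, 0.037]), (158, [0.684, 0.109, 0.041]), (160, [0.68, 0.109, 0.04]), (162, [0.678, 0.11, 0.031]), (164, [0.676, 0.112, 0.018]), (166, [0.671, 0.112, 0.018]), (168, [0.666, 0.111, 0.019]), (170, [0.662, 0.112, 0.015]), (172, [0.657, 0.112, 0.016])]
275 [(148, [0.706, 0.092, 0.051]), (150, [0.704, 0.093, 0.041]), (152, [0.698, 0.093, 0.043]), (154, [0.695, 0.093, 0.037]), (156, [0.689, 0.093, 0.04]), (158, [0.684, 0.093, 0.041]), (160, [0.679, 0.093, 0.04]), (162, [0.676, 0.093, 0.035]), (164, [0.676, 0.095, 0.019]), (166, [0.672, 0.095, 0.014]), (168, [0.667, 0.095, 0.016]), (170, [0.662, 0.095, 0.013]), (172, [0.657, 0.095, 0.014])]
285 [(148, [0.706, 0.069, 0.048]), (150, [0.705, 0.07, 0.038]), (152, [0.595, 0.048, 0.376]), (154, [0.592, 0.048, 0.377]), (156, [0.587, 0.048, 0.38]), (158, [0.583, 0.048, 0.383]), (160, [0.579, 0.0
[... 702 characters left out ...]
.688, -0.134, 0.05]), (156, [0.687, -0.136, 0.04]), (158, [0.681, -0.135, 0.041]), (160, [0.677, -0.135, 0.039]), (162, [0.671, -0.135, 0.042]), (164, [0.667, -0.135, 0.04]), (166, [0.661, -0.134, 0.043]), (168, [0.659, -0.135, 0.035]), (170, [0.658, -0.137, 0.02]), (172, [0.655, -0.137, 0.013])]
378 [(148, [0.703, -0.149, 0.05]), (150, [0.698, -0.149, 0.05]), (152, [0.694, -0.149, 0.047]), (154, [0.687, -0.148, 0.056]), (156, [0.686, -0.149, 0.043]), (158, [0.682, -0.15, 0.039]), (160, [0.676, -0.149, 0.041]), (162, [0.671, -0.149, 0.042]), (164, [0.667, -0.149, 0.04]), (166, [0.661, -0.148, 0.044]), (168, [0.657, -0.148, 0.041]), (170, [0.657, -0.15, 0.024]), (172, [0.654, -0.152, 0.015])]
```

View pics/top6.png

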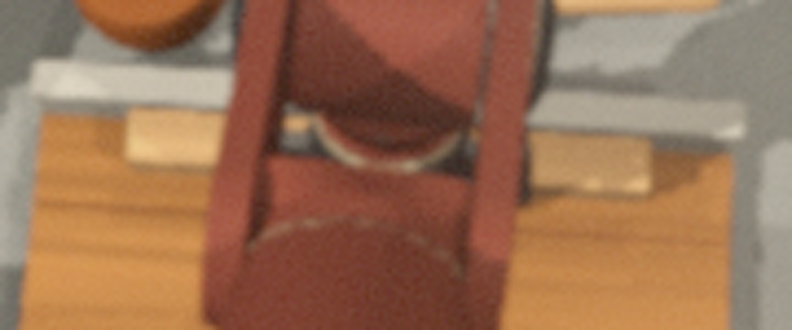

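Both visible parts of the batten touch the rail with no gap, at crop (180,107) and (590,130). I'll press a little more, then back off and check.

Request:
apply_moves:
  rows: [-0.003,0,0,0,0,0,-0.005,0,0,0,0,0,-0.005,0,0,0,0,0,-0.005,0,0,0,0,0]

```text
t: 27.35
tool_pos: [0.6578, -0.0191, 0.0948]
tool_rot: [-0.111, -3.126, -0.001]
contact_force: [-19.9, 1.3, 13.7]
opening: 0.0851
grip_force: 10.1
```

Request:
apply_moves:
  rows: [0.008,0,0,0,0,0,0.03,0,0,0,0,0,0.06,0,0,0,0,0,0.1,0,-0.02,0,0,0,0.1,0,-0.1,0,0,0,0.12,0,-0.18,0,0,0,0.16,0.08,-0.25,0,0,0,0.2,0.16,-0.25,0,0,0,0.2,0.24,-0.25,0,0,0,0.2,0.32,-0.25,0,0,0,0.2,0.4,-0.25,0,0,0,0.2,0.48,-0.25,0,0,0,0.2,0.5,-0.25,0,0,0]

```text
t: 28.65
tool_pos: [0.5631, 0.2922, 0.2456]
tool_rot: [0.105, 3.138, 0.003]
contact_force: [-0.8, -0.6, -0.3]
opening: 0.0856
grip_force: 0.0
```

```bash
python3 - <<'E'
from h import *
tool();im,d,P=find();fitpose(P)
cv2.imwrite('pics/top7.png',cv2.resize(im[120:300,90:530],None,fx=1.8,fy=1.8,interpolation=cv2.INTER_CUBIC))
E
```

```text
t 28.65 pos [0.5631 0.2922 0.2456] x [-0.998  0.067 -0.002] z [ 0.002  0.002 -1.   ] op 0.0856 gf 0.0
G [468. 235.] 4380 [ 0.474  -0.2092] [0.23  0.417] 0.0352
Y [192. 237.] 2438 [0.4805 0.1605] [0.243 0.322] 0.0358
batten [[656.0, -156.0], [676.0, -157.0], [687.0, 121.0], [667.0, 122.0]] rail [[682.0, -209.0], [703.0, -210.0], [731.0, 169.0], [711.0, 171.0]]
```

View pics/top7.png

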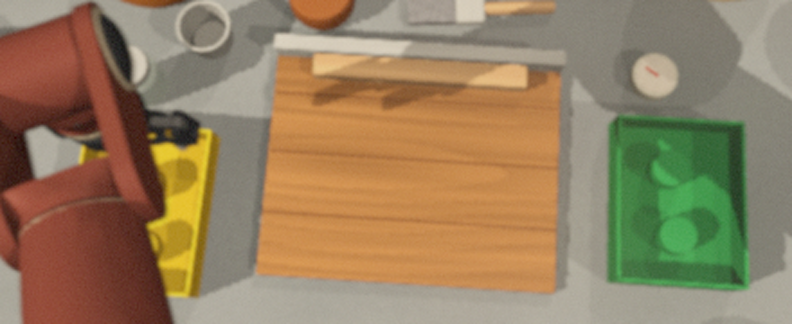

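```bash
python3 - <<'E'
from h import *
im,d=snap('top');P=cloud('top',d)
N=[];F=[]
for u in range(266,382):
    c=P[140:178,u]
    b=c[(c[:,2]>.034)&(c[:,2]<.0445)]
    r=c[c[:,2]>.048]
    if len(b) and len(r): N.append((b[:,1].mean(),b[:,0].min()));F.append((r[:,1].mean(),r[:,0].min()))
N=np.array(N);F=np.array(F)
a=np.polyfit(*N.T,1);b=np.polyfit(*F.T,1)
for y in(-.155,-.02,.122): print(y,np.polyval(a,y).round(4),np.polyval(b,y).round(4),(np.polyval(b,y)-np.polyval(a,y)).round(4))
E
```

```text
-0.155 0.6572 0.6743 0.0171
-0.02 0.6674 0.6656 -0.0018
0.122 0.678 0.6564 -0.0216
```

The batten and rail slopes agree (0.075 against 0.074), and the batten's near edge plus 30 mm meets the rail face at both ends, so it is flush.

```bash
python3 -c "
from station import ctrl
print(ctrl.finish_job())"
```

```text
the job is handed in; nothing more can be done
None
```

I handed the job in at about 29 s of the 210 s allowed: both green and both yellow cheeses are in their crates, the batten measured flush against the rail at both ends, and the hand-in gave no verdict.

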